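Clamp the tube on the welding mandrel

TASK

Clamp the short tube on the mandrel: loosen the wing screw of the stop collar before the collar is moved, slide the collar along the bar against the tube and press gently until the spring behind the tube is squeezed about halfway (never solid), then tighten the wing screw fully again so that the collar keeps the tube pressed when you let go. Leave the other things on the jig where they are.

Things in the scene. Friction and masses are not known exactly. Their poses are not given: they have to be found in the camera images.
- wing (a point): Centre of the wing of the collar's set screw: a dark upright plate 44 mm long (this point's x), 10 mm thick (its y: pinch it across this from above), 26 mm high, its bottom 29 mm above the collar's top; nothing else on the jig reaches this high. The screw stands upright on the collar (z up). The wing also serves as the handle to slide the collar by.
- screw (a joint): Turn of the wing screw, rad: 0 fully tight (hard stop), growing as it is loosened, anticlockwise from above, to 1.4 (hard stop). It grips the bar below about 0.7; loose is above 0.95, tight below 0.3. Starts at 0 to 0.12. Turns with about 0.2 N m of friction and stays where left. Tight, it holds the collar against more than 15 N along the bar.
- collar: Plain steel stop collar, 48 mm across, 24 mm wide, on the jig's 22 mm round bar. Origin at its middle on the bar's axis, 80 mm above the table; y level along the bar towards the headstock, z up. The wing point is 72 mm straight above it. Loose, it slides with 1 to 2 N of drag and the spring pushes it back, so hold it while the screw is tightened. Free travel to the tube: 0.10 to 0.20 m.
- headstock: Grey block 76 (x) by 50 (y) by 100 mm high at one end of the jig; origin at the centre of its underside, y along the bar, away from the collar. On its collar side follow a 52 mm sleeve, a spring and, on the bar, the blue-green tube. The sleeve is set differently each time: the tube's free end face lies 89 to 123 mm from this origin in -y, so find it by touch.
- spare_collar: Loose steel ring, 44 mm across, 16 mm high, lying on the jig's base plate: a bystander. Origin at the centre of its underside.
- tube_offcut: Loose blue-green tube offcut, 42 mm across, 34 mm high, standing on the base plate: a bystander. Origin at the centre of its underside.
- magnet: Loose dark stepped magnet block, 50 by 35 mm, 26 mm high, on the base plate: a bystander. Origin at the centre of its underside.
- jig: The whole jig: base plate 200 mm (x) by 420 mm (y), 12 mm thick, with the bar along y above its middle; origin at the centre of its underside. The tube on the bar is 42 mm across, 40 mm long, and can be pushed in 12 mm against its spring: 1 N to start, about 8 N halfway, 14 N at the end, where the spring is solid. About halfway means a quarter to three quarters, 4 to 11.5 N.

How it is judged:
By the outcome, as a careful person would: the job done as asked, in the order asked, and still so for the second after the job is handed in, with the robot touching nothing.
It also fails if it takes over 64 s, if anything falls off the work surface, if the arm or the gripper's body presses on something with over 40 N, if the wrist force passes 120 N, or if a joint passes its speed limit or range.

ROBOT

A 6-joint arm with a two-finger parallel gripper is mounted at the origin on the work surface. World frame = base frame: x ahead of the robot, y to its left, z up, the work surface at z = 0. Lengths are in m, angles in rad, forces in N, time in s.
With the tool pointing down it reaches from about 0.4 to 0.825 m from the base axis. Payload 7 kg.
Tool frame: the origin (TCP) lies at the centre of the arm's flange, where the gripper is bolted on; the fingertips stand 178 mm ahead of it and the grasp point (between the pads) lies 159 mm ahead of it; z points along the fingers, y is the direction in which the jaws open and shut (so a half turn about z gives the same grasp; the last joint's range is limited). The gripper opens to 88 mm and grips with 3 to 60 N. Pads are 19 mm wide; open, the fingers measure 130 mm over their backs; the gripper's body (78 mm by 193 mm) begins 47 mm behind the grasp point.
Start: joints at [-0.989, 0.359, 0.012, 0, -1.224, -0.288], TCP at [0.195, -0.646, 0.405] pointing down, gripper open.
Joint ranges: [-3.07, 3.07], [-1.43, 2.12], [-1.02, 1.25], [-3.03, 1.67], [-3.05, -0], [-3.03, 3.03]. Speed limits (rad/s): [2.39, 2.39, 3.01, 3.14, 3.14, 3.14].

INTERFACE

Orientations are given as [roll, pitch, yaw] about the fixed x, y, z axes, in that order (R = Rz(yaw) Ry(pitch) Rx(roll)).
In Python, from station import * gives the robot as it stands.
- The arm moves only by the tool send_rows, never from a script. Its argument "motion" is a list of rows, each an object with "offset": the shift along the tool's x, y, z in cm, a list of three; "turn": the turn about the tool's z in degrees. In form: [{"offset": [x, y, z], "turn": turn}, ...]. A call has 1 to 8 rows; each row is the pose to reach, as a shift and turn from the pose commanded when the call began, along the tool's axes at that moment; what a row does not reach only later rows make up. A row lasts 1/10 s, in which the tool goes at most 50 mm and 8.59 degrees, less where a joint would pass 70% of its speed; a pose out of reach is approached as far as the arm can. A call with a gripper value outside its range is refused whole. "hand" is the opening, from -1 (shut) to 1 (fully open), set as the call begins (left out, the last holds). The fingers move at their own pace and stop on an object; "squeeze" is the grip in N (left out, the last holds). Time passes only in rows, so rows that repeat a pose let the fingers close. It gives the time, the measured TCP pose, the force and the opening at its end, in the units of the state.
- get_state(): the state, without advancing time (a new reading comes with each control period).
- grab_frame(name): name is "side" or "top"; returns a dict with "frame" (400x640x3 uint8, blue, green, red), "range_z" (400x640 float32, m along the optical axis (not along the pixel's ray), 0 where there is no reading), "vertical_fov" (degrees; the focal length in pixels is half the picture's height over the tangent of half this angle, whatever the lens; pixels are square), "cx", "cy" (the principal point, pixels), "k1" (the pictures are not rectified: a ray, as slopes to the right and down, at radius r is drawn at 1 + k1 r^2 times it, then the intrinsics apply), "cam_to_world" (4x4, takes a point from camera to world coordinates). Camera axes: x right, y up, looking along -z (the intrinsics and any distortion apply to the point x, -y, -z); pixel columns grow to the right and rows downward; lengths in m; the calibration is good to about 2 mm. A picture is of the moment at which its call begins.
- job_done(): hands the job in, once; it reports no verdict.
The state is a dict: "t": time; "q": joint angles; "qd": joint speeds; "joint_efforts": joint torques, N m; "eef_pos": TCP position; "ee_rot": TCP orientation; "force": force on the tool from outside, world axes, zero at the start; "moment": the same for the moment, N m; "width": finger opening in m.
Only numpy, scipy, OpenCV 4.12 (cv2) and the standard library are available. Lean on these libraries where they do the work, as an engineer would, in place of code of your own. Each camera call takes 0.05 s, during which the arm holds its last target. There are 200 camera calls.

## Working session

There is one attempt and no reset: what is moved stays moved. The work goes in short steps, Python scripts to look and compute and a tool call to move; the robot and the scene stay as the last step left them, time stands still between calls to the robot, and variables do not carry over. Pictures are saved under pics/ and viewed, about 8 in all and at most 12, crops included, and the job is handed in when it is done.

Besides the shell and the picture viewer there is one more tool, called after "Emit:" in YAML: its name, and indented under it one key for each argument. send_rows: Moves the arm, as the interface text tells. Its arguments: {"type":"object","properties":{"motion":{"type":"array"},"hand":{"type":"number"},"squeeze":{"type":"number"}},"required":["motion"]}

```bash
mkdir -p pics
cat > h.py <<'E'
from station import *
import numpy as np, cv2
from scipy.spatial.transform import Rotation as Ro
def snap(n,f):
    d=grab_frame(n); cv2.imwrite(f'pics/{f}.png',d['frame']); np.savez(f'pics/{f}.npz',**{k:v for k,v in d.items()}); return d
def cloud(d):
    h,w=d['range_z'].shape; f=h/2/np.tan(np.radians(float(d['vertical_fov']))/2)
    K=np.array([[f,0,float(d['cx'])],[0,f,float(d['cy'])],[0,0,1]])
    u,v=np.meshgrid(np.arange(w),np.arange(h))
    p=np.stack([u,v],-1).reshape(-1,1,2).astype(np.float64)
    s=cv2.undistortPointsIter(p,K,np.array([float(d['k1']),0,0,0]),None,None,(3,50,1e-9)).reshape(h,w,2)
    z=d['range_z']; P=np.stack([s[...,0]*z,-s[...,1]*z,-z],-1)
    T=d['cam_to_world']; return P@T[:3,:3].T+T[:3,3]
E
python3 - <<'E'
from h import *
for n in ('side','top'):
    d=snap(n,n+'0'); print(n,d['vertical_fov'],d['k1'],d['cam_to_world'].round(3).tolist())
print(get_state())
E
```

```text
side 57.22415130299634 -0.0801337434723768 [[-0.874, 0.362, -0.326, 0.341], [-0.487, -0.656, 0.577, 0.416], [-0.005, 0.662, 0.749, 0.627], [0.0, 0.0, 0.0, 1.0]]
top 46.4525307286897 -0.08391699661721284 [[-0.0, 0.995, -0.097, 0.468], [-1.0, -0.001, -0.007, 0.032], [-0.007, 0.097, 0.995, 0.925], [0.0, 0.0, 0.0, 1.0]]
{'t': 0.1, 'q': array([-9.88903172e-01,  3.59316978e-01,  1.11648780e-02, -2.47197170e-04,
       -1.22408489e+00, -2.88083807e-01]), 'qd': array([ 0.0003835 , -0.00299339,  0.00154707, -0.00074083, -0.0007397 ,
        0.00211015]), 'joint_efforts': array([-1.06083233e-03, -5.84160948e+01,  2.93752098e+01,  7.01556891e+00,
        1.02030986e-02, -4.65919322e-05]), 'eef_pos': array([ 0.19541403, -0.64592942,  0.40383239]), 'ee_rot': array([ 3.14014533e+00, -1.86527322e-04, -2.84786734e+00]), 'force': array([ 0.27809905, -0.63247576, -0.8084609 ]), 'moment': array([ 0.01426301,  0.05436814, -0.03208624]), 'width': 0.08749747135276181}
```

View pics/top0.png

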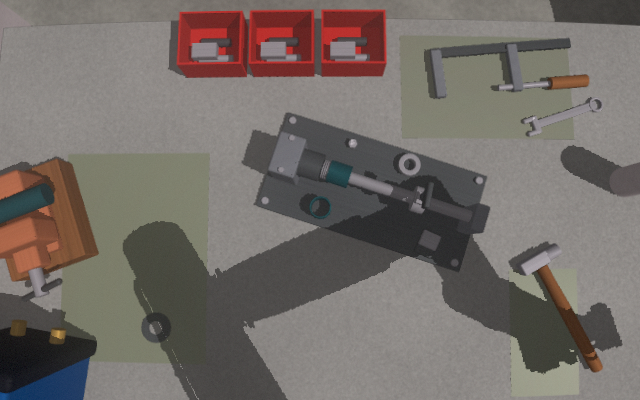

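View pics/side0.png

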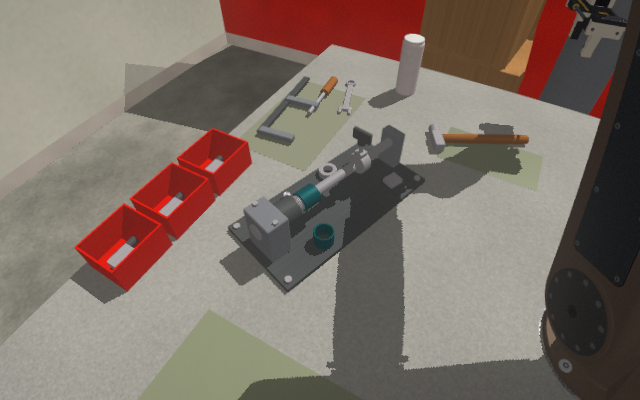

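The top view shows the headstock at (287,157), the tube at (338,174), the collar at about (413,200), the wing at about (429,193) and the end post at (480,217). The bystanders are the ring at (409,163), the offcut at (319,207) and the magnet at (430,241). The side view agrees.

Run:
```python
from h import *
im={}
for n in ('top','side'):
    d=dict(np.load(f'pics/{n}0.npz')); P=cloud(d); Z=P[...,2]; im[n]=(d,P)
    if n=='top': reg=np.s_[160:240,395:465]
    else: reg=np.s_[115:180,335:385]
    m=np.zeros(Z.shape,bool); m[reg]=1
    w=P[m&(Z>.135)&(Z<.185)&(d['range_z']>0)]
    print(n,'wing',len(w),w.mean(0).round(4),w.min(0).round(4),w.max(0).round(4))
    c=cv2.minAreaRect((w[:,:2]*1000).astype(np.float32)); print(c)
d,P=im['top']; Z=P[...,2]
for nm,reg,lo,hi in (('head',np.s_[125:190,260:310],.105,.125),('bar+tube',np.s_[160:230,330:460],.083,.108),('plate',np.s_[100:280,240:500],.008,.016)):
    m=np.zeros(Z.shape,bool); m[reg]=1; q=P[m&(Z>lo)&(Z<hi)]
    print(nm,len(q),q.mean(0).round(4),cv2.minAreaRect((q[:,:2]*1000).astype(np.float32)))
for (u,v) in ((338,173),(370,185),(413,198),(429,193),(480,215),(330,172),(349,177)): print(u,v,P[v,u].round(4))
a=d['frame'][130:250,300:500]; cv2.imwrite('pics/c1.png',cv2.resize(a,None,fx=4,fy=4,interpolation=2))
```

```text
top wing 241 [ 0.5559 -0.1351  0.1595] [ 0.5349 -0.1447  0.136 ] [ 0.5784 -0.1281  0.1683]
((556.9301147460938, -135.2286376953125), (14.50535774230957, 43.873844146728516), 79.12901306152344)
side wing 261 [ 0.5534 -0.1333  0.1546] [ 0.533  -0.1441  0.1353] [ 0.5761 -0.1271  0.1671]
((554.840576171875, -135.04849243164062), (14.067907333374023, 43.33918380737305), 75.34402465820312)
head 1277 [0.6337 0.1002 0.1118] ((632.3724975585938, 93.46540832519531), (70.25820922851562, 76.55919647216797), 71.9830551147461)
bar+tube 1745 [ 0.5742 -0.0783  0.092 ] ((571.1725463867188, -92.22457122802734), (253.62484741210938, 45.926483154296875), 71.40433502197266)
plate 14983 [ 0.5758 -0.0646  0.0124] ((582.6068115234375, -59.265167236328125), (421.7413635253906, 201.54217529296875), 71.65816497802734)
338 173 [0.602  0.0105 0.1014]
370 185 [ 0.5815 -0.0474  0.0926]
413 198 [ 0.5579 -0.1247  0.0925]
429 193 [ 0.5582 -0.1374  0.1665]
480 215 [ 0.5262 -0.2418  0.1047]
330 172 [0.6042 0.0247 0.099 ]
349 177 [ 0.5962 -0.0096  0.092 ]
```

View pics/c1.png

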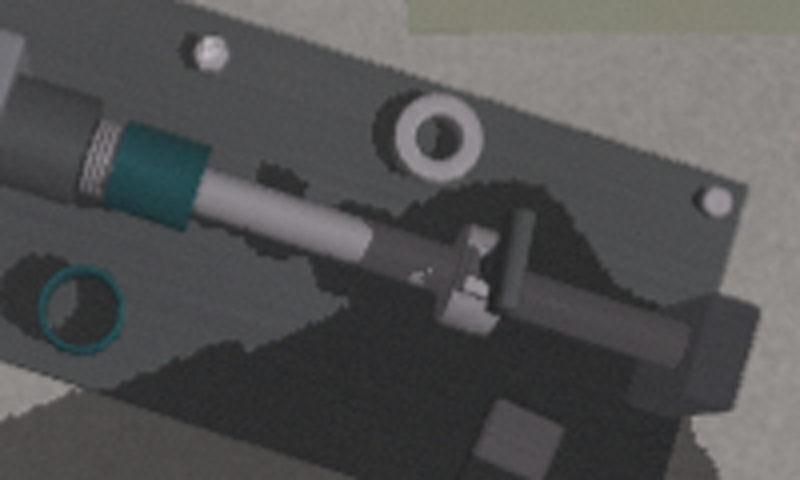

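The enlarged crop shows the wing standing square across the bar, slightly turned, at crop (517,260). The collar is at (468,280), the tube's free face is near (197,190), and the screw axis is clear of everything.

```bash
cat >> h.py <<'E'
def rel(x,y,z,yaw_deg=None):
    s=get_state(); R=Ro.from_euler('xyz',s['ee_rot']).as_matrix()
    o=100*R.T@(np.array([x,y,z])-s['eef_pos']); yaw=np.degrees(s['ee_rot'][2])
    t=None if yaw_deg is None else -((yaw_deg-yaw+180)%360-180)
    print('offset cm',o.round(2),'turn',t,'yaw',yaw.round(2),'pos',s['eef_pos'].round(4),'F',s['force'].round(2),'M',s['moment'].round(3),'w',round(s['width'],4),'t',s['t'],'q',s['q'].round(2))
E
python3 -c "
from h import *
rel(.556,-.135,.385,167)"
```

```text
offset cm [-49.31  38.46   1.93] turn 29.829220925382515 yaw -163.17 pos [ 0.1954 -0.6459  0.4038] F [ 0.28 -0.63 -0.81] M [ 0.014  0.054 -0.032] w 0.0875 t 0.1 q [-0.99  0.36  0.01 -0.   -1.22 -0.29]
```

Emit:
send_rows:
  motion:
    - {"offset": [-3, 2.3, 0], "turn": 2}
    - {"offset": [-6, 4.7, 0], "turn": 4}
    - {"offset": [-9.5, 7.4, 0], "turn": 6}
    - {"offset": [-13, 10.1, 0], "turn": 8}
    - {"offset": [-16.5, 12.9, 0], "turn": 10}
    - {"offset": [-20, 15.6, 0], "turn": 12}
    - {"offset": [-23.5, 18.3, 0], "turn": 14}
    - {"offset": [-26, 20.3, 0], "turn": 15}
  hand: 0

```text
t: 0.9
eef_pos: [0.3865, -0.3744, 0.4045]
ee_rot: [3.141, 0.0, -3.11]
force: [1.0, -1.6, 0.1]
width: 0.0442
```

```bash
python3 -c "
from h import *
rel(.556,-.135,.385,167)"
```

```text
offset cm [-17.7   23.39   1.96] turn 14.81338498409957 yaw -178.19 pos [ 0.3865 -0.3744  0.4045] F [ 0.98 -1.57  0.13] M [-0.093 -0.038  0.044] w 0.0442 t 0.9 q [-0.41  0.13 -0.29 -0.   -1.15 -1.13]
```

Emit:
send_rows:
  motion:
    - {"offset": [-2.5, 3.3, 0], "turn": 2}
    - {"offset": [-5, 6.6, 0.3], "turn": 4}
    - {"offset": [-7.7, 10.2, 0.6], "turn": 6}
    - {"offset": [-10.4, 13.8, 1], "turn": 8}
    - {"offset": [-13, 17.2, 1.4], "turn": 11}
    - {"offset": [-15.5, 20.5, 1.7], "turn": 13}
    - {"offset": [-17.7, 23.4, 1.9], "turn": 14.8}
    - {"offset": [-17.7, 23.4, 1.9], "turn": 14.8}

```text
t: 1.7
eef_pos: [0.5569, -0.1338, 0.3846]
ee_rot: [3.142, -0.001, 2.918]
force: [0.2, -1.5, 0.1]
width: 0.0436
```

Run:
```python
from h import *
rel(.556,-.135,.312,167)
d=snap('side','s1'); a=d['frame'][60:210,280:480]; cv2.imwrite('pics/s1c.png',cv2.resize(a,None,fx=4,fy=4,interpolation=2))
```

```text
offset cm [ 0.06 -0.13  7.26] turn 0.16201325368291464 yaw 167.16 pos [ 0.5569 -0.1338  0.3846] F [ 0.24 -1.47  0.14] M [-0.107  0.045 -0.016] w 0.0436 t 1.7 q [ 0.11  0.21 -0.25 -0.   -1.12 -1.9 ]
```

View pics/s1c.png

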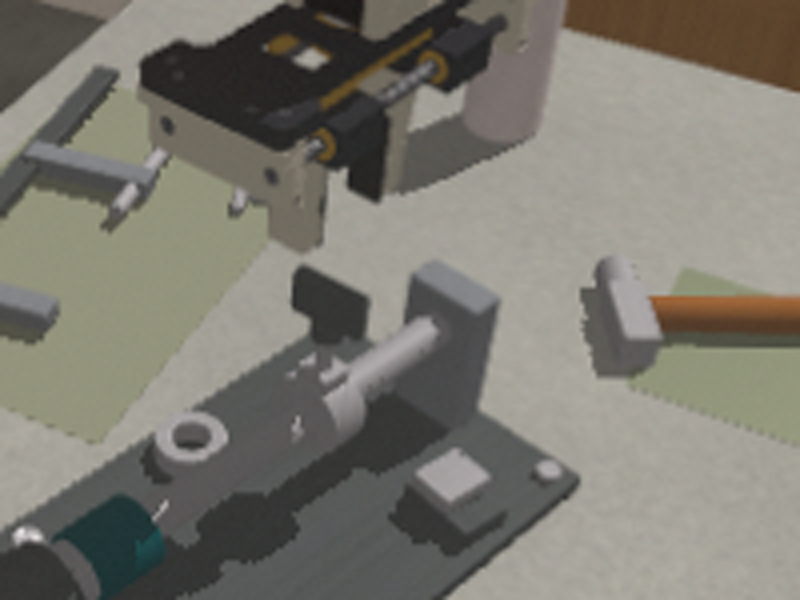

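The fingers, at crop (297,215) and (367,170), straddle the wing at (330,300) in line with it. Next is the descent.

Emit:
send_rows:
  motion:
    - {"offset": [0, -0.1, 1.5], "turn": 0}
    - {"offset": [0, -0.1, 3], "turn": 0}
    - {"offset": [0, -0.1, 4.5], "turn": 0}
    - {"offset": [0, -0.1, 5.8], "turn": 0}
    - {"offset": [0, -0.1, 6.8], "turn": 0}
    - {"offset": [0, -0.1, 7.2], "turn": 0}
    - {"offset": [0, -0.1, 7.2], "turn": 0}

```text
t: 2.45
eef_pos: [0.5546, -0.1381, 0.3132]
ee_rot: [-3.141, -0.001, 2.915]
force: [0.1, 0.2, 0.6]
width: 0.0442
```

Emit:
send_rows:
  motion:
    - {"offset": [0, 0, 0], "turn": 0}
    - {"offset": [0, 0, 0], "turn": 0}
    - {"offset": [0, 0, 0], "turn": 0}
    - {"offset": [0, 0, 0], "turn": 0}
    - {"offset": [0, 0, 0], "turn": 0}
    - {"offset": [0, 0, 0], "turn": 0}
  hand: -1
  squeeze: 10

```text
t: 3.05
eef_pos: [0.5551, -0.137, 0.3141]
ee_rot: [3.14, 0.001, 2.916]
force: [-0.7, 6.9, 1.5]
width: 0.0169
```

```bash
python3 -c "
from h import *
rel(.556,-.135,.312,167)"
```

```text
offset cm [-0.04  0.22  0.21] turn 0.04938010659643055 yaw 167.05 pos [ 0.5551 -0.137   0.3141] F [-0.66  6.87  1.46] M [2.192e+00 1.000e-03 1.200e-02] w 0.0169 t 3.05 q [ 0.1   0.27 -0.34 -0.   -0.96 -1.9 ]
```

Emit:
send_rows:
  motion:
    - {"offset": [0, 0.1, 0], "turn": 0}
    - {"offset": [0, 0.2, 0], "turn": 0}
    - {"offset": [0, 0.3, 0], "turn": 0}
    - {"offset": [0, 0.3, 0], "turn": 0}
    - {"offset": [0, 0.3, 0], "turn": 0}

```text
t: 3.55
eef_pos: [0.5554, -0.1356, 0.314]
ee_rot: [-3.141, 0.0, 2.915]
force: [-1.1, -5.0, 3.4]
width: 0.0173
```

```bash
python3 -c "
from h import *
rel(.556,-.135,.312,167)"
```

```text
offset cm [-0.04  0.07  0.2 ] turn 0.03226521633459356 yaw 167.03 pos [ 0.5554 -0.1356  0.314 ] F [-1.13 -5.04  3.38] M [-2.10e+00  1.78e-01  1.00e-03] w 0.0173 t 3.55 q [ 0.1   0.27 -0.34  0.   -0.96 -1.9 ]
```

Emit:
send_rows:
  motion:
    - {"offset": [0, -0.12, 0], "turn": 0}
    - {"offset": [0, -0.12, 0], "turn": 0}
    - {"offset": [0, -0.12, 0], "turn": 0}

```text
t: 3.85
eef_pos: [0.5553, -0.1361, 0.314]
ee_rot: [3.141, 0.001, 2.915]
force: [-0.0, -1.0, 5.3]
width: 0.017
```

Run:
```python
from h import *
rel(.556,-.135,.312,167)
d=snap('side','s2'); a=d['frame'][90:180,330:430]; cv2.imwrite('pics/s2c.png',cv2.resize(a,None,fx=6,fy=6,interpolation=2))
```

```text
offset cm [-0.04  0.13  0.2 ] turn 0.034195778327301696 yaw 167.03 pos [ 0.5553 -0.1361  0.314 ] F [-0.03 -1.02  5.3 ] M [-0.517  0.051  0.047] w 0.017 t 3.85 q [ 0.1   0.27 -0.34  0.   -0.96 -1.9 ]
```

View pics/s2c.png

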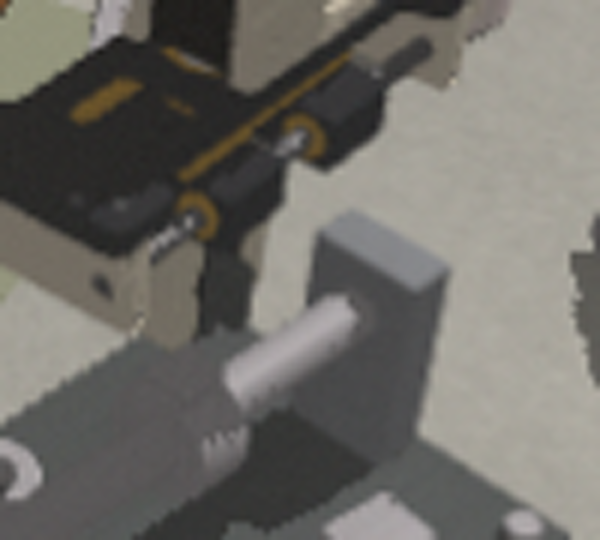

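The fingers are around the wing at crop (215,290), but they read 17 mm apart instead of 10 mm. The tips are probably on the thicker neck below the wing. I'll open, raise 8 mm and turn 2° to match the wing, then grip again.

Emit:
send_rows:
  motion:
    - {"offset": [0, 0, 0], "turn": 0}
    - {"offset": [0, 0.1, 0], "turn": 0}
    - {"offset": [0, 0.1, -0.5], "turn": -1}
    - {"offset": [0, 0.1, -1.0], "turn": -1.5}
    - {"offset": [0, 0.1, -1.0], "turn": -1.5}
  hand: -0.2

```text
t: 4.4
eef_pos: [0.5557, -0.1351, 0.3245]
ee_rot: [3.141, 0.001, 2.942]
force: [0.4, -0.6, 0.1]
width: 0.035
```

Emit:
send_rows:
  motion:
    - {"offset": [0, 0, 0], "turn": 0}
    - {"offset": [0, 0, 0], "turn": 0}
    - {"offset": [0, 0, 0], "turn": 0}
    - {"offset": [0, 0, 0], "turn": 0}
    - {"offset": [0, 0, 0], "turn": 0}
    - {"offset": [0, 0, 0], "turn": 0}
  hand: -1
  squeeze: 10

```text
t: 5.0
eef_pos: [0.5552, -0.1356, 0.3235]
ee_rot: [-3.141, -0.0, 2.941]
force: [-1.0, -5.8, -1.0]
width: 0.0098
```

```bash
python3 -c "
from h import *
rel(.556,-.135,.312,167)"
```

```text
offset cm [-0.07  0.07  1.15] turn 1.520884678285114 yaw 168.52 pos [ 0.5552 -0.1356  0.3235] F [-0.99 -5.76 -1.  ] M [-1.747  0.016 -0.02 ] w 0.0098 t 5.0 q [ 0.1   0.26 -0.33  0.   -0.98 -1.87]
```

Emit:
send_rows:
  motion:
    - {"offset": [0, -0.05, 0], "turn": 0}
    - {"offset": [0, -0.05, 0], "turn": 0}
    - {"offset": [0, -0.05, 0], "turn": -6}
    - {"offset": [0, -0.05, 0], "turn": -12}
    - {"offset": [0, -0.05, 0], "turn": -18}
    - {"offset": [0, -0.05, 0], "turn": -24}
    - {"offset": [0, -0.05, 0], "turn": -30}
    - {"offset": [0, -0.05, 0], "turn": -30}
  squeeze: 55

```text
t: 5.8
eef_pos: [0.5552, -0.1355, 0.3235]
ee_rot: [3.141, 0.0, -2.817]
force: [1.3, -2.7, -2.2]
width: 0.0097
```

```bash
python3 -c "
from h import *
rel(.556,-.135,.312,167)"
```

```text
offset cm [-0.09  0.02  1.15] turn 31.611896824094288 yaw -161.39 pos [ 0.5552 -0.1355  0.3235] F [ 1.29 -2.7  -2.15] M [-0.657 -0.056  0.056] w 0.0097 t 5.8 q [ 0.1   0.26 -0.33 -0.   -0.98 -1.35]
```

Emit:
send_rows:
  motion:
    - {"offset": [0, 0, 0], "turn": -6}
    - {"offset": [0, 0, 0], "turn": -12}
    - {"offset": [0, 0, 0], "turn": -18}
    - {"offset": [0, 0, 0], "turn": -24}
    - {"offset": [0, 0, 0], "turn": -30}
    - {"offset": [0, 0, 0], "turn": -34}
    - {"offset": [0, 0, 0], "turn": -34}

```text
t: 6.5
eef_pos: [0.5554, -0.1354, 0.3235]
ee_rot: [-3.142, 0.001, -2.227]
force: [1.5, -1.3, -2.8]
width: 0.0096
```

Run:
```python
from h import *
rel(.556,-.135,.312,167)
s=get_state();R=Ro.from_euler('xyz',s['ee_rot']).as_matrix();a=np.radians(71.7)
print('bar dir in tool',(R.T@[np.cos(a),np.sin(a),0]).round(4))
a=cv2.imread('pics/side0.png')
```

```text
offset cm [-0.06 -0.02  1.15] turn 65.42917786918275 yaw -127.57 pos [ 0.5554 -0.1354  0.3235] F [ 1.47 -1.29 -2.82] M [-0.346 -0.4    0.018] w 0.0096 t 6.5 q [ 0.1   0.26 -0.33 -0.   -0.98 -0.76]
bar dir in tool [-9.44e-01  3.30e-01  6.00e-04]
```

Emit:
send_rows:
  motion:
    - {"offset": [-0.3, 0.1, 0], "turn": 0}
    - {"offset": [-0.8, 0.28, 0], "turn": 0}
    - {"offset": [-1.4, 0.49, 0], "turn": 0}
    - {"offset": [-2.1, 0.73, 0], "turn": 0}
    - {"offset": [-2.8, 0.98, 0], "turn": 0}
    - {"offset": [-3.4, 1.19, 0], "turn": 0}
    - {"offset": [-3.8, 1.33, 0], "turn": 0}
    - {"offset": [-3.8, 1.33, 0], "turn": 0}

```text
t: 7.3
eef_pos: [0.5681, -0.0966, 0.3236]
ee_rot: [3.142, 0.001, -2.224]
force: [3.1, 0.2, -5.4]
width: 0.01
```

```bash
cat >> h.py <<'E'
B=np.array([np.cos(np.radians(71.7)),np.sin(np.radians(71.7)),0])
def bar():
    s=get_state(); R=Ro.from_euler('xyz',s['ee_rot']).as_matrix(); p=s['eef_pos']-[.5554,-.1357,.3235]
    N=np.array([B[1],-B[0],0])
    print('t',s['t'],'along mm',round(1000*p@B,2),'lat',round(1000*p@N,2),'dz',round(p[2]*1000,2),'Fbar',round(s['force']@B,2),'Flat',round(s['force']@N,2),'Fz',round(s['force'][2],2),'Mz',round(s['moment'][2],3),'yaw',np.degrees(s['ee_rot'][2]).round(2),'w',round(s['width'],4),'bar in tool',(R.T@B).round(3))
E
python3 -c "
from h import *
bar()"
```

```text
t 7.3 along mm 41.15 lat -0.21 dz 0.07 Fbar 1.15 Flat 2.87 Fz -5.38 Mz -0.045 yaw -127.44 w 0.01 bar in tool [-0.945  0.328  0.001]
```

Emit:
send_rows:
  motion:
    - {"offset": [-0.3, 0.1, 0], "turn": 0}
    - {"offset": [-0.8, 0.28, 0], "turn": 0}
    - {"offset": [-1.4, 0.49, 0], "turn": 0}
    - {"offset": [-2.1, 0.73, 0], "turn": 0}
    - {"offset": [-2.8, 0.98, 0], "turn": 0}
    - {"offset": [-3.4, 1.19, 0], "turn": 0}
    - {"offset": [-3.8, 1.33, 0], "turn": 0}
    - {"offset": [-3.8, 1.33, 0], "turn": 0}

```text
t: 8.1
eef_pos: [0.5807, -0.0583, 0.3236]
ee_rot: [3.142, 0.001, -2.224]
force: [3.6, -0.8, -6.3]
width: 0.0097
```

Run:
```python
from h import *
bar()
d=snap('side','s3'); a=d['frame'][110:250,220:420]; cv2.imwrite('pics/s3c.png',cv2.resize(a,None,fx=4,fy=4,interpolation=2))
```

```text
t 8.1 along mm 81.39 lat -0.31 dz 0.1 Fbar 0.42 Flat 3.67 Fz -6.29 Mz -0.092 yaw -127.43 w 0.0097 bar in tool [-0.945  0.328  0.001]
```

View pics/s3c.png

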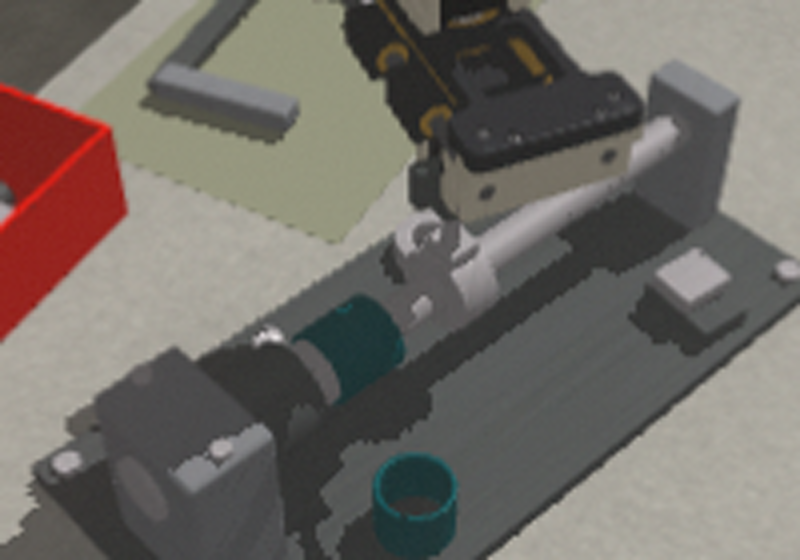

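The collar, at crop (460,280), has moved with the wing, and the tube's free face is at about (398,335), so the gap is still a few centimetres. I'll move 25 mm more, then feel for contact.

Emit:
send_rows:
  motion:
    - {"offset": [-0.3, 0.1, 0], "turn": 0}
    - {"offset": [-0.8, 0.28, 0], "turn": 0}
    - {"offset": [-1.3, 0.45, 0], "turn": 0}
    - {"offset": [-1.8, 0.62, 0], "turn": 0}
    - {"offset": [-2.2, 0.76, 0], "turn": 0}
    - {"offset": [-2.4, 0.83, 0], "turn": 0}
    - {"offset": [-2.4, 0.83, 0], "turn": 0}

```text
t: 8.85
eef_pos: [0.5885, -0.0346, 0.3236]
ee_rot: [3.141, 0.0, -2.224]
force: [4.6, -0.4, -6.5]
width: 0.0092
```

```bash
python3 -c "
from h import *
bar()"
```

```text
t 8.85 along mm 106.37 lat -0.32 dz 0.11 Fbar 1.08 Flat 4.51 Fz -6.52 Mz -0.055 yaw -127.45 w 0.0092 bar in tool [-0.945  0.328  0.   ]
```

Emit:
send_rows:
  motion:
    - {"offset": [-0.1, 0.03, 0], "turn": 0}
    - {"offset": [-0.2, 0.07, 0], "turn": 0}
    - {"offset": [-0.3, 0.1, 0], "turn": 0}
    - {"offset": [-0.38, 0.13, 0], "turn": 0}
    - {"offset": [-0.38, 0.13, 0], "turn": 0}

```text
t: 9.35
eef_pos: [0.5896, -0.0312, 0.3236]
ee_rot: [3.141, -0.0, -2.225]
force: [3.8, -1.6, -7.2]
width: 0.0096
```

```bash
python3 -c "
from h import *
bar()"
```

```text
t 9.35 along mm 109.94 lat -0.31 dz 0.13 Fbar -0.35 Flat 4.15 Fz -7.24 Mz -0.087 yaw -127.47 w 0.0096 bar in tool [-0.945  0.328 -0.   ]
```

Emit:
send_rows:
  motion:
    - {"offset": [-0.1, 0.03, 0], "turn": 0}
    - {"offset": [-0.2, 0.07, 0], "turn": 0}
    - {"offset": [-0.3, 0.1, 0], "turn": 0}
    - {"offset": [-0.38, 0.13, 0], "turn": 0}
    - {"offset": [-0.38, 0.13, 0], "turn": 0}

```text
t: 9.85
eef_pos: [0.5909, -0.0273, 0.3236]
ee_rot: [3.141, 0.0, -2.225]
force: [2.2, -1.8, -8.0]
width: 0.0097
```

```bash
python3 -c "
from h import *
bar()"
```

```text
t 9.85 along mm 114.09 lat -0.3 dz 0.11 Fbar -0.96 Flat 2.69 Fz -8.01 Mz -0.088 yaw -127.46 w 0.0097 bar in tool [-0.945  0.328  0.   ]
```

Emit:
send_rows:
  motion:
    - {"offset": [-0.1, 0.03, 0], "turn": 0}
    - {"offset": [-0.19, 0.07, 0], "turn": 0}
    - {"offset": [-0.19, 0.07, 0], "turn": 0}
    - {"offset": [-0.19, 0.07, 0], "turn": 0}

```text
t: 10.25
eef_pos: [0.5915, -0.0254, 0.3236]
ee_rot: [3.142, 0.0, -2.225]
force: [2.7, -1.9, -8.0]
width: 0.0097
```

```bash
python3 -c "
from h import *
bar()"
```

```text
t 10.25 along mm 116.06 lat -0.32 dz 0.11 Fbar -0.91 Flat 3.17 Fz -7.97 Mz -0.108 yaw -127.47 w 0.0097 bar in tool [-0.945  0.328  0.   ]
```

Emit:
send_rows:
  motion:
    - {"offset": [-0.1, 0.03, 0], "turn": 0}
    - {"offset": [-0.19, 0.07, 0], "turn": 0}
    - {"offset": [-0.19, 0.07, 0], "turn": 0}
    - {"offset": [-0.19, 0.07, 0], "turn": 0}

```text
t: 10.65
eef_pos: [0.5922, -0.0235, 0.3236]
ee_rot: [3.142, 0.0, -2.225]
force: [3.4, -1.1, -9.1]
width: 0.0093
```

```bash
python3 -c "
from h import *
bar()"
```

```text
t 10.65 along mm 118.06 lat -0.32 dz 0.11 Fbar 0.04 Flat 3.52 Fz -9.11 Mz -0.074 yaw -127.47 w 0.0093 bar in tool [-0.945  0.328  0.   ]
```

Emit:
send_rows:
  motion:
    - {"offset": [-0.1, 0.03, 0], "turn": 0}
    - {"offset": [-0.19, 0.07, 0], "turn": 0}
    - {"offset": [-0.19, 0.07, 0], "turn": 0}
    - {"offset": [-0.19, 0.07, 0], "turn": 0}

```text
t: 11.05
eef_pos: [0.5928, -0.0216, 0.3236]
ee_rot: [3.142, 0.0, -2.225]
force: [2.7, -1.4, -8.6]
width: 0.0098
```

```bash
python3 -c "
from h import *
bar()"
```

```text
t 11.05 along mm 120.1 lat -0.35 dz 0.13 Fbar -0.45 Flat 3.0 Fz -8.56 Mz -0.049 yaw -127.46 w 0.0098 bar in tool [-0.945  0.328  0.   ]
```

Emit:
send_rows:
  motion:
    - {"offset": [-0.1, 0.03, 0], "turn": 0}
    - {"offset": [-0.19, 0.07, 0], "turn": 0}
    - {"offset": [-0.19, 0.07, 0], "turn": 0}
    - {"offset": [-0.19, 0.07, 0], "turn": 0}

```text
t: 11.45
eef_pos: [0.5933, -0.0199, 0.3236]
ee_rot: [-3.142, -0.001, -2.225]
force: [3.6, -4.1, -9.3]
width: 0.0099
```

```bash
python3 -c "
from h import *
bar()"
```

```text
t 11.45 along mm 121.81 lat -0.37 dz 0.13 Fbar -2.74 Flat 4.66 Fz -9.28 Mz -0.017 yaw -127.47 w 0.0099 bar in tool [-0.945  0.328 -0.001]
```

Emit:
send_rows:
  motion:
    - {"offset": [-0.1, 0.03, 0], "turn": 0}
    - {"offset": [-0.19, 0.07, 0], "turn": 0}
    - {"offset": [-0.19, 0.07, 0], "turn": 0}
    - {"offset": [-0.19, 0.07, 0], "turn": 0}

```text
t: 11.85
eef_pos: [0.5938, -0.0183, 0.3236]
ee_rot: [-3.142, -0.001, -2.225]
force: [3.3, -5.4, -9.2]
width: 0.0094
```

```bash
python3 -c "
from h import *
bar()"
```

```text
t 11.85 along mm 123.52 lat -0.39 dz 0.12 Fbar -4.12 Flat 4.8 Fz -9.18 Mz -0.102 yaw -127.48 w 0.0094 bar in tool [-0.945  0.328 -0.001]
```

Emit:
send_rows:
  motion:
    - {"offset": [-0.1, 0.03, 0], "turn": 0}
    - {"offset": [-0.19, 0.07, 0], "turn": 0}
    - {"offset": [-0.28, 0.1, 0], "turn": 0}
    - {"offset": [-0.28, 0.1, 0], "turn": 0}
    - {"offset": [-0.28, 0.1, 0], "turn": 0}

```text
t: 12.35
eef_pos: [0.5946, -0.0159, 0.3236]
ee_rot: [-3.141, -0.002, -2.225]
force: [3.0, -9.0, -9.0]
width: 0.0097
```

```bash
python3 -c "
from h import *
bar()"
```

```text
t 12.35 along mm 126.01 lat -0.37 dz 0.13 Fbar -7.65 Flat 5.65 Fz -8.98 Mz -0.036 yaw -127.48 w 0.0097 bar in tool [-0.944  0.329 -0.002]
```

Emit:
send_rows:
  motion:
    - {"offset": [-0.1, 0.03, 0], "turn": 0}
    - {"offset": [-0.1, 0.03, 0], "turn": 0}
    - {"offset": [-0.1, 0.03, 0], "turn": 7}
    - {"offset": [-0.1, 0.03, 0], "turn": 14}
    - {"offset": [-0.1, 0.03, 0], "turn": 21}
    - {"offset": [-0.1, 0.03, 0], "turn": 28}
    - {"offset": [-0.1, 0.03, 0], "turn": 35}
    - {"offset": [-0.1, 0.03, 0], "turn": 35}

```text
t: 13.15
eef_pos: [0.5948, -0.0149, 0.3236]
ee_rot: [-3.14, -0.002, -2.84]
force: [0.5, -8.2, -8.0]
width: 0.0097
```

```bash
python3 -c "
from h import *
bar()"
```

```text
t 13.15 along mm 127.03 lat -0.49 dz 0.11 Fbar -7.59 Flat 3.02 Fz -8.02 Mz -0.083 yaw -162.71 w 0.0097 bar in tool [-0.582  0.813 -0.002]
```

Emit:
send_rows:
  motion:
    - {"offset": [0, 0, 0], "turn": 7}
    - {"offset": [0, 0, 0], "turn": 14}
    - {"offset": [0, 0, 0], "turn": 21}
    - {"offset": [0, 0, 0], "turn": 28}
    - {"offset": [0, 0, 0], "turn": 32}
    - {"offset": [0, 0, 0], "turn": 34}
    - {"offset": [0, 0, 0], "turn": 34}

```text
t: 13.85
eef_pos: [0.5948, -0.0147, 0.3237]
ee_rot: [-3.14, -0.001, 2.853]
force: [1.3, -6.4, -7.5]
width: 0.0094
```

```bash
python3 -c "
from h import *
bar()"
```

```text
t 13.85 along mm 127.25 lat -0.55 dz 0.17 Fbar -5.7 Flat 3.26 Fz -7.49 Mz 0.106 yaw 163.47 w 0.0094 bar in tool [-0.031  1.    -0.002]
```

Emit:
send_rows:
  motion:
    - {"offset": [0, 0, 0], "turn": 1}
    - {"offset": [0, 0, 0], "turn": 2}
    - {"offset": [0, 0, 0], "turn": 3}
    - {"offset": [0, 0, 0], "turn": 3}

```text
t: 14.25
eef_pos: [0.5948, -0.0147, 0.3237]
ee_rot: [-3.14, -0.001, 2.802]
force: [2.2, -6.5, -7.9]
width: 0.01
```

```bash
python3 -c "
from h import *
bar()"
```

```text
t 14.25 along mm 127.31 lat -0.57 dz 0.17 Fbar -5.49 Flat 4.15 Fz -7.93 Mz 0.503 yaw 160.54 w 0.01 bar in tool [ 0.02   1.    -0.002]
```

Emit:
send_rows:
  motion:
    - {"offset": [0, 0, 0], "turn": 1}
    - {"offset": [0, 0, 0], "turn": 2}
    - {"offset": [0, 0, 0], "turn": 2}
    - {"offset": [0, 0, 0], "turn": 2}

```text
t: 14.65
eef_pos: [0.5948, -0.0146, 0.3237]
ee_rot: [-3.139, -0.001, 2.768]
force: [0.8, -6.1, -7.9]
width: 0.0098
```

```bash
python3 -c "
from h import *
bar()"
```

```text
t 14.65 along mm 127.36 lat -0.58 dz 0.17 Fbar -5.51 Flat 2.69 Fz -7.95 Mz 0.828 yaw 158.62 w 0.0098 bar in tool [ 0.054  0.999 -0.002]
```

The screw is at its hard stop: the moment rises steeply, to 0.83 N m. I'll ease the turn and the push, open, and lift.

Emit:
send_rows:
  motion:
    - {"offset": [0, 0, 0], "turn": -1}
    - {"offset": [0, -0.05, 0], "turn": -2}
    - {"offset": [0, -0.1, 0], "turn": -2}
    - {"offset": [0, -0.1, 0], "turn": -2}

```text
t: 15.05
eef_pos: [0.5947, -0.0151, 0.3237]
ee_rot: [-3.141, -0.0, 2.802]
force: [1.3, -4.4, -7.5]
width: 0.0095
```

```bash
python3 -c "
from h import *
bar()"
```

```text
t 15.05 along mm 126.85 lat -0.6 dz 0.17 Fbar -3.77 Flat 2.62 Fz -7.49 Mz 0.501 yaw 160.53 w 0.0095 bar in tool [ 0.02   1.    -0.001]
```

Emit:
send_rows:
  motion:
    - {"offset": [0, 0, 0], "turn": 0}
    - {"offset": [0, 0, 0], "turn": 0}
    - {"offset": [0, 0, 0], "turn": 0}
    - {"offset": [0, 0, 0], "turn": 0}
    - {"offset": [0, 0, -1], "turn": 0}
    - {"offset": [0, 0, -3], "turn": 0}
    - {"offset": [0, 0, -6], "turn": 0}
    - {"offset": [0, 0, -8], "turn": 0}
  hand: 0

```text
t: 15.85
eef_pos: [0.5951, -0.0149, 0.4066]
ee_rot: [3.141, 0.002, 2.802]
force: [0.3, -0.0, 1.1]
width: 0.044
```

```bash
python3 -c "
from h import *
bar()
rel(.195,-.646,.404,-163)"
```

```text
t 15.85 along mm 127.16 lat -0.21 dz 83.1 Fbar 0.04 Flat 0.27 Fz 1.05 Mz 0.023 yaw 160.55 w 0.044 bar in tool [0.02  1.    0.001]
offset cm [ 16.72 -72.83   0.16] turn -36.44923074083772 yaw 160.55 pos [ 0.5951 -0.0149  0.4066] F [ 0.27 -0.05  1.05] M [ 0.011 -0.073  0.023] w 0.044 t 15.85 q [ 0.3   0.23 -0.17  0.   -1.17 -2.21]
```

Emit:
send_rows:
  motion:
    - {"offset": [0.8, -3, 0], "turn": 0}
    - {"offset": [1.6, -7, 0], "turn": 0}
    - {"offset": [2.5, -11, 0], "turn": 0}
    - {"offset": [3.4, -15, 0], "turn": 0}
    - {"offset": [4.3, -19, 0], "turn": 0}
    - {"offset": [5.3, -23, 0], "turn": 0}
    - {"offset": [6, -26, 0], "turn": 0}
    - {"offset": [6, -26, 0], "turn": 0}

```text
t: 16.65
eef_pos: [0.4497, -0.2422, 0.4048]
ee_rot: [-3.142, 0.001, 2.799]
force: [-0.3, 0.8, 0.6]
width: 0.0439
```

Run:
```python
from h import *
d=snap('top','t4'); P=cloud(d); Z=P[...,2]
a=d['frame'][120:250,250:500]; b=cv2.imread('pics/top0.png')[120:250,250:500]
cv2.imwrite('pics/t4c.png',cv2.resize(np.vstack([a,b]),None,fx=2.2,fy=2.2,interpolation=2))
m=np.zeros(Z.shape,bool); m[130:220,320:400]=1; w=P[m&(Z>.135)&(Z<.185)]
print(len(w),w.mean(0),cv2.minAreaRect((w[:,:2]*1000).astype(np.float32)))
print('along of wing',(w.mean(0)-[.5554,-.1357,0])@B)
```

```text
157 [ 0.59616221 -0.01470582  0.1618217 ] ((597.145751953125, -13.937697410583496), (12.783977508544922, 44.235816955566406), 69.572509765625)
along of wing 0.12767398152978984
```

View pics/t4c.png

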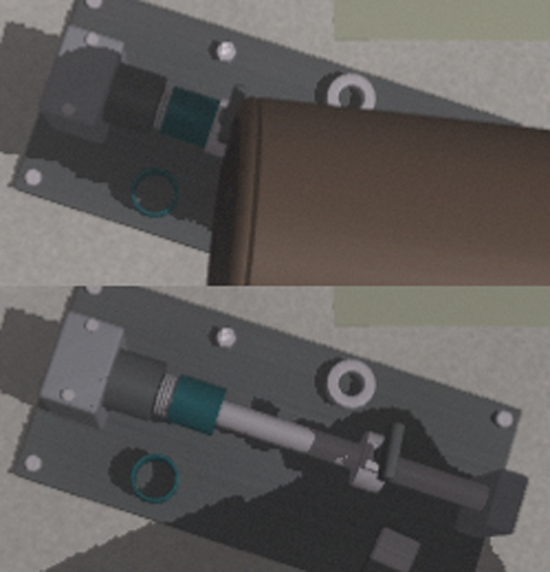

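The upper half shows the tube pressed in: its near edge is at 162 px, against 168 px before, with a thin spring band still visible. The collar is against the tube at (222,130), the wing is square across the bar, and the ring and offcut have not moved. The arm is clear, so I'm handing in.

```bash
python3 -c "
from h import *
print(get_state()['force']); print(job_done())"
```

```text
[0.35829134 0.21470169 0.34078443]
the job is handed in; nothing more can be done
None
```

The tube is clamped and the job is handed in, at about 17 s of the 64 s allowed. I loosened the wing screw to about 1.2 rad before the collar moved. I then slid the collar about 121 mm to touch the tube and pressed about 6 mm further. With the collar held there, I tightened the screw to its hard stop (0.83 N m), then let go and backed clear.

**Last checks:**
- **Spring:** the push along the bar was 7.6 N before tightening, against about 8 N at halfway.
- **Holding:** after release the wing stands about 127.7 mm along the bar, where I left it at about 127 mm. It measures square to the bar to within 2°, so the screw is tight.
- **Bystanders:** the spare ring and the tube offcut are where they were. The magnet was hidden by the arm in the last picture. I did not check it again, but nothing went near it.

**Disagreements:**
- **First grip:** it closed at 17 mm, probably on the neck below the wing. I opened, raised 1 cm and gripped again at the expected 10 mm before turning anything.
- **Contact point:** touch gives it only to about half a millimetre, because the force reading varied by about 0.7 N.

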